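Lock the toy arm of the changing-table stand

ROBOT

A 6-joint arm with a two-finger parallel gripper is mounted at the origin on the work surface. World frame = base frame: x ahead of the robot, y to its left, z up, the work surface at z = 0. Lengths are in m, angles in degrees, forces in N, time in s.
With the tool pointing down it reaches from about 0.25 to 0.725 m from the base axis. Payload 9.7 kg.
Tool frame: the origin (TCP) lies at the very end of the fingers, on their centre line; the grasp point (between the pads) lies 19 mm behind it; z points along the fingers, y is the line along which they close (so a half turn about z gives the same grasp; the last joint's range is limited). The gripper opens to 85 mm and grips with 20 to 120 N. Pads are 22 mm wide; open, the fingers measure 114 mm over their backs; the gripper's body (76 mm by 85 mm) begins 54 mm behind the grasp point. The pads swing forward as they close: fully open they stand 13 mm farther back than shut.
Start: joints at [72.479, 4.979, 10.078, 95.1, 0, 90], TCP at [0.166, 0.524, 0.231] pointing down, gripper open.
Joint ranges: [-179.16, 179.16], [-48.56, 103.87], [-65.8, 70.77], [-126.05, 130.52], [-82.76, 87.17], [-180, 180]. Speed limits (degrees/s): [127.2, 127.2, 147.25, 180, 180, 180].

INTERFACE

Orientations are given as [roll, pitch, yaw] about the fixed x, y, z axes, in that order (R = Rz(yaw) Ry(pitch) Rx(roll)).
In Python, from workcell import telemetry, optics, workorder gives the robot as it stands.
- The arm moves only by the shell command python3 -m handwheel 'ROWS' [FORCE]. ROWS is JSON, a list of rows, each an object of numbers: "tx", "ty", "tz": the shift along the tool's x, y, z in m; "ax", "ay", "az": the turn, a rotation vector about the tool's x, y, z in degrees; "jaw": the gripper command: -1 is shut, 1 is fully open, values between are in proportion. A call has exactly 10 rows; each row shifts and turns the commanded pose from where the row before left it, along the tool's axes as they then stand; what a row does not reach is not made up. A row lasts 1/8 s, in which the tool goes at most 62.5 mm and 10.7 degrees, less where a joint would pass 70% of its speed; a pose out of reach is approached as far as the arm can. A call is refused whole if a number of a shift passes 0.0625 or a number of a turn 10.7, either way. A call with a gripper value outside its range is refused whole. The fingers move at their own pace and stop on an object; FORCE is the grip in N (left out, the last holds). Time passes only in rows, so rows that do not move let the fingers close, or fill a call up. It gives the time, the measured TCP pose, the force, the opening and the grip force at its end, in the units of the state.
- telemetry.get_obs(): the state, without advancing time (a new reading comes with each control period).
- optics.camera(name): name is "side" or "top" or "wrist"; returns a dict with "color" (384x512x3 uint8, red, green, blue), "K" (3x3 intrinsics, pixels), "extrinsics" (4x4, takes a point from camera to world coordinates); the wrist camera has in their place "mount" (4x4, takes a point from camera to tool coordinates, whose origin is the TCP and whose axes are the flange's). Camera axes: x right, y down, z forward; pixel columns grow to the right and rows downward; lengths in m; the calibration is good to about 2 mm. The wrist camera is an equidistant fisheye: a pixel r from the principal point sees the ray r / f radians off the axis. A picture is of the moment at which its call begins: read the wrist's pose just before it. There is no depth.
- workorder.job_done(): hands the job in; it is judged then, once.
The state is a dict: "time": time; "q": joint angles; "qd": joint speeds; "joint_efforts": joint torques, N m; "ee_pos": TCP position; "tcp_rot": TCP orientation; "wrist_force": force on the tool from outside, world axes, zero at the start; "torque": the same for the moment, N m; "opening": finger opening in m; "grasp_force": force on a finger pad.
Only numpy, scipy, OpenCV 4.12 (cv2) and the standard library are available. Lean on these libraries where they do the work, as an engineer would, in place of code of your own. Each camera call takes 0.05 s, during which the arm holds its last target. There are 200 camera calls.

TASK

Turn the wooden toy arm on its leaning stand until the hole in the arm lies over the hole in the white disc beneath it, then take the locking pin from its holder and push it through both holes until the shoulder of its head rests on the arm. Where exactly the disc's hole lies has to be seen or felt for with the pin. Let go of the pin, and leave the other things on the table where they are.

Things in the scene. Friction and masses are not known exactly. Their poses are not given: they have to be found in the camera images.
- toy_arm (a joint): angle of the toy arm about its pivot (rad). 0: the arm points straight up the slope of the disc; it grows counter-clockwise seen from above the disc. Stops at -0.5 and 1.3; parked at the start between 0.75 and 1.15. It stays where it is left; friction of 0.2 N m holds it (about 2.5 N sideways at the hole).
- bar_pivot (a point): point on the arm's pivot axis at the level of the white disc's upper face. Axes turn with the arm: x along the arm from the pivot to the figure, z square out of the disc (30 degrees from vertical).
- stand: fixed stand: round foot 210 mm wide, leaning post, white disc 200 mm wide, 10 mm thick, tilted 30 degrees down towards the stand's -x (front). Origin under the foot's centre; pivot 85 mm above. The disc is rigid and has one 17 mm through hole, 80 mm from the pivot, in line with the arm's hole at an arm angle somewhere from -0.22 to 0.22: it differs each time. In view until the arm covers it; free air below.
- bar_hole (a point): centre of the hole in the arm, at the arm's upper face; axes as bar_pivot's. The arm is a wooden bar 190 x 46 x 14 mm, 1 mm over the disc (its upper face 15 mm above the disc's). Hole: 17 mm, right through, 80 mm from the pivot. Off the disc's hole, a pin stops on the disc 15 mm down. Steel pivot cap (28 wide, 6 high) 80 mm from the hole, figure 65 mm from it on the other side.
- bar_figure (a point): turned wooden figure fixed upright on the outer end of the arm, 145 mm from the pivot: round, 30 mm wide in its lower part and 50 mm high above the arm. The point lies on its axis, 13 mm above the arm's upper face; axes as bar_pivot's. It can be gripped or pushed sideways to turn the arm.
- pin_head (a point): middle of the head of the loose wooden locking pin; z along the pin, away from its tip. Head: plain cylinder 28 mm wide, 46 mm long. Below it the shank, 14 mm wide and 48 mm long, the last 8 mm tapering to an 8 mm tip; the tip is 71 mm and the shoulder 23 mm from this point. It weighs 35 to 70 g. It starts upright with its shank in the holder and its shoulder on the holder's top.
- pin_shoulder (a point): centre of the underside of the pin's head, where the shank begins; axes as pin_head's.
- holder: fixed wooden block 66 x 66 mm, 54 mm high, with a 21 mm hole in its top in which the pin stands; origin at the centre of its underside.
- tin_mid (a point): bystander: closed round aluminium cream tin, 76 mm wide, 50 mm high; its middle. It and the holder may stand in each other's place.
- comb_mid (a point): bystander: grey plastic comb lying flat, 150 x 30 x 8 mm; its middle, x along the comb.
- teether_mid (a point): bystander: flat silicone ring 76 mm wide, 13 mm high; its centre.
- rattle_mid (a point): bystander: wooden rattle lying along its x, 130 mm long, head 48 mm wide; its middle.
- lotion_mid (a point): bystander: upright white lotion bottle, 56 mm wide, 150 mm high; its middle.
- bowl_mid (a point): bystander: small white bowl 100 mm wide, 45 mm high; its middle.
Mind the look-alikes: they are no part of the job. What is shaped like the part that bears pin_head but blue is not meant.

How it is judged (in metres and radians):
At the end, for the whole second after the job is handed in: The pin is through the arm and the disc with its shoulder on the arm: shoulder centre within 6 mm of the arm's hole mouth, pin within 0.12 rad of the hole's axis, arm at the disc's hole (joint between -0.35 and 0.35). It stays so, let go. No bystander has moved more than 40 mm (distance between pin_shoulder and bar_hole below 0.006 m and angle between the z axis of pin_shoulder and the z axis of bar_hole, either way round below 0.12 rad and value of joint toy_arm between -0.35 and 0.35 rad); the robot touches nothing.
It fails at once if a bystander is pushed more than 40 mm away (distance of any of tin_mid, comb_mid, teether_mid, rattle_mid, lotion_mid, bowl_mid from where it was at the start of the episode above 0.04 m).
It also fails if it takes over 58 s, if anything falls off the work surface, if the arm or the gripper's body presses on something with over 40 N, if the wrist force passes 120 N, or if a joint passes its speed limit or range.

## Working session

There is one attempt and no reset: what is moved stays moved. The work goes in short steps, Python scripts to look and compute and a shell command to move; the robot and the scene stay as the last step left them, time stands still between calls to the robot, and variables do not carry over. Pictures are saved under pics/ and viewed, at most 10 in all, crops included, and the job is handed in when it is done.

```bash
mkdir -p pics
cat > h.py <<'E'
import numpy as np, cv2
from workcell import telemetry, optics, workorder
from scipy.spatial.transform import Rotation as R
def snap(n,f):
    o=telemetry.get_obs(); c=optics.camera(n); cv2.imwrite('pics/'+f,c['color'][:,:,::-1]); return o,c
E
python3 - <<'E'
from h import *
import pickle
d={}
for n in ['side','top','wrist']:
    d[n]=snap(n,n+'0.png')
pickle.dump(d,open('d0.pkl','wb'))
a=np.hstack([cv2.imread('pics/%s0.png'%n) for n in ['top','side']])
for n in d: print(n,d[n][1]['K'].tolist(),np.round(d[n][1].get('extrinsics',d[n][1].get('mount')),3).tolist())
print(d['top'][0])
E
ls
```

```text
side [[436.85317759501186, 0.0, 260.6598701302465], [0.0, 436.85317759501186, 191.77357442712025], [0.0, 0.0, 1.0]] [[0.784, -0.343, 0.517, -0.138], [-0.62, -0.459, 0.636, -0.869], [0.02, -0.819, -0.573, 0.888], [0.0, 0.0, 0.0, 1.0]]
top [[455.23236642631747, 0.0, 258.8336920540984], [0.0, 455.23236642631747, 195.81025876969196], [0.0, 0.0, 1.0]] [[-0.017, -0.98, 0.197, 0.273], [-1.0, 0.021, 0.016, -0.038], [-0.02, -0.197, -0.98, 1.568], [0.0, 0.0, 0.0, 1.0]]
wrist [[297.3186396354542, 0.0, 254.95595361806753], [0.0, 297.3186396354542, 192.9912413950253], [0.0, 0.0, 1.0]] [[-0.0, -0.962, -0.275, 0.069], [1.0, 0.0, -0.0, -0.001], [0.0, -0.275, 0.962, -0.143], [0.0, 0.0, 0.0, 1.0]]
{'time': 0.05, 'q': array([ 7.24797506e+01,  5.01210677e+00,  1.00361570e+01,  9.50982698e+01,
       -1.52271547e-03,  9.00009498e+01]), 'qd': array([-0.01430571, -0.07876195,  0.03543254, -0.00876891, -0.05731534,
       -0.15775471]), 'joint_efforts': array([ 8.19153465e-04, -5.22088122e+01,  4.66114569e+01,  1.68302172e-02,
        5.18246327e-05,  1.62271647e-05]), 'ee_pos': array([0.16551811, 0.52428503, 0.23058865]), 'tcp_rot': array([-1.79925780e+02,  1.52394451e-03,  1.62478803e+02]), 'wrist_force': array([-0.13439909,  0.29139324, -0.74406926]), 'torque': array([-0.01404575, -0.05576727, -0.03887849]), 'grasp_force': 0.0, 'opening': 0.08525905991175019}
d0.pkl
h.py
pics
```

View pics/top0.png

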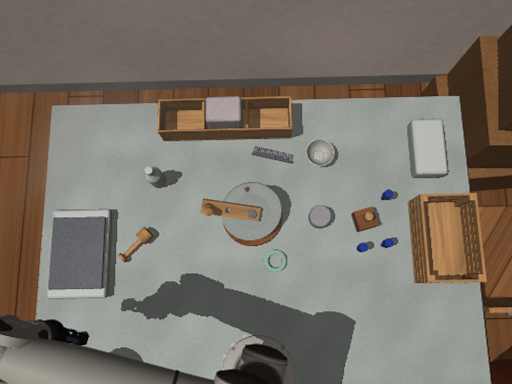

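View pics/side0.png

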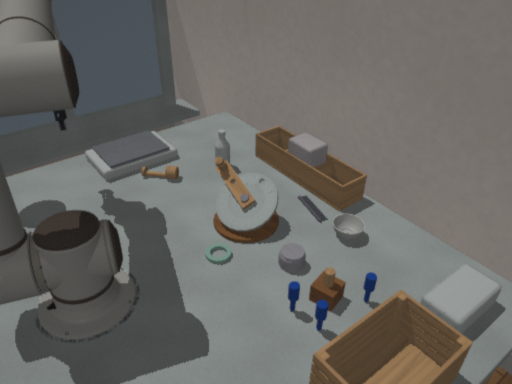

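The top view (up = +x, left = +y) shows:
- The stand is at about (252,213), with the arm's figure at (208,210) and pivot cap at (252,214). The disc's hole is at about (247,189).
- Pin candidates are wood-coloured in the holder at (368,216), and blue at (388,195), (363,247) and (389,243). The wooden one fits, because it stands in the holder and is not blue.

I'll confirm with an enlarged crop.

Run:
```python
import cv2,numpy as np
t=cv2.imread('pics/top0.png'); s=cv2.imread('pics/side0.png')
f=lambda i,x,y,w,h,k:cv2.resize(i[y:y+h,x:x+w],(w*k,h*k),interpolation=cv2.INTER_CUBIC)
A=f(t,195,175,100,75,4);B=f(t,335,180,100,75,4);C=f(s,205,145,100,75,4);D=f(s,280,250,100,75,4)
cv2.imwrite('pics/c1.png',np.vstack([np.hstack([A,B]),np.hstack([C,D])]))
```

```text
(no output)
```

View pics/c1.png

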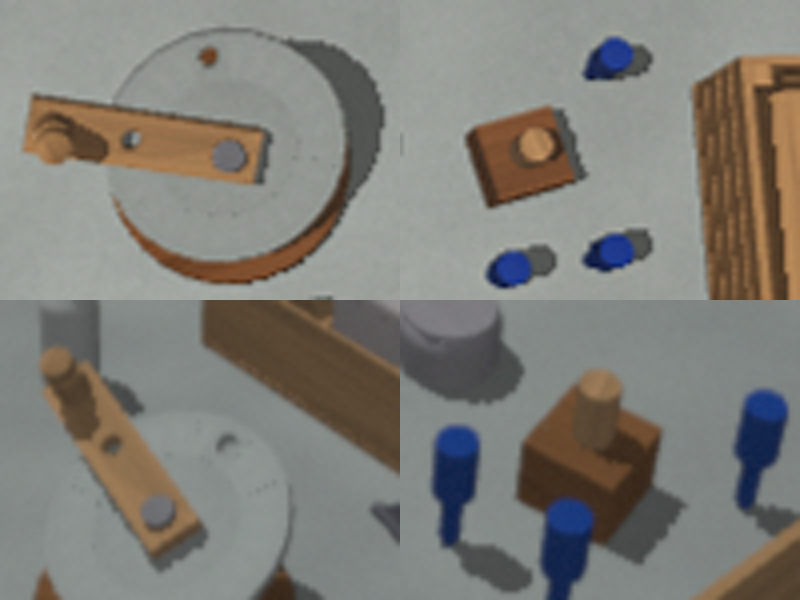

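The crop confirms the wooden pin in its holder: the head top is at top (369.2,216.2) and side (330,271.2). The arm's hole, cap and disc hole are all clear in both views, so I'll fit the stand model to them.

```bash
cat >> h.py <<'E'
import pickle
from scipy.optimize import least_squares
def proj(c,p):
    T=np.linalg.inv(c['extrinsics']); q=T[:3,:3]@p+T[:3,3]; v=c['K']@q; return v[:2]/v[2]
def axes(psi,a):
    z=R.from_euler('z',psi).apply([-.5,0,np.cos(np.pi/6)]); up=R.from_euler('z',psi).apply([np.cos(np.pi/6),0,.5]); l=np.cross(z,up)
    x=np.cos(a)*up+np.sin(a)*l
    return np.stack([x,np.cross(z,x),z],1)
E
python3 - <<'E'
from h import *
d=pickle.load(open('d0.pkl','rb')); T=d['top'][1];S=d['side'][1]
def pts(v):
    x,y,h,psi,a,b=v; P=np.array([x,y,h]); A=axes(psi,a);B=axes(psi,b)
    return [P+A@[0,0,.021],P+A@[.08,0,.015],P+B@[.08,0,0],P+A@[.145,0,.065]]
m={0:((252,213.75),(244.5,197.75)),1:((227.75,209.75),(233,181.25)),2:((247.25,189),(262,180)),3:((208,211),(219.2,159.5))}
def res(v):
    r=[]
    for i,p in enumerate(pts(v)):
        w=0.5 if i==3 else 1
        r+=list(w*(proj(T,p)-m[i][0]))+list(w*(proj(S,p)-m[i][1]))
    return np.array(r+[(v[2]-.085)/.003, (v[5])/.3])
for p0 in (-.5,0,.5):
    s=least_squares(res,[.28,0,.085,p0,1,0]); print(np.round(s.x,4),s.cost,np.round(res(s.x),1))
v=s.x
for p in pts(v): print(np.round(p,4))
q=least_squares(lambda p:np.r_[proj(T,p)-(369.25,216.25),proj(S,p)-(330,271.25)],[.3,-.3,.1]); print('pin top',q.x,q.cost)
pickle.dump(v,open('v.pkl','wb'))
J=np.linalg.inv(s.jac.T@s.jac);print('sd',np.sqrt(np.diag(J)))
E
```

```text
[ 0.5198  0.0115  0.086   0.2625  1.1167 -0.0805] 1.8919496406580292 [ 0.3 -0.5 -0.5 -0.4  0.3 -0.7 -0.2  0.   0.  -0.6 -0.8  1.   0.2  0.1
 -0.5  0.2  0.3 -0.3]
[ 0.5198  0.0115  0.086   0.2625  1.1167 -0.0805] 1.8919496406568665 [ 0.3 -0.5 -0.5 -0.4  0.3 -0.7 -0.2  0.   0.  -0.6 -0.8  1.   0.2  0.1
 -0.5  0.2  0.3 -0.3]
[ 0.5198  0.0115  0.086   0.2625  1.1167 -0.0805] 1.891949640714837 [ 0.3 -0.5 -0.5 -0.4  0.3 -0.7 -0.2  0.   0.  -0.6 -0.8  1.   0.2  0.1
 -0.5  0.2  0.3 -0.3]
[0.5096 0.0088 0.1042]
[0.5232 0.0869 0.1165]
[0.5881 0.0232 0.1258]
[0.5077 0.1432 0.1741]
pin top [ 0.49424802 -0.37137785  0.10156497] 0.3522749516248722
sd [0.00183978 0.00208988 0.00215443 0.10309736 0.09476002 0.10161737]
```

```bash
cat >> h.py <<'E'
def plan(Pt,Rt,N=10,o=None):
    from scipy.linalg import logm,expm
    o=o or telemetry.get_obs()
    H=np.eye(4);H[:3,:3]=R.from_euler('xyz',o['tcp_rot'],degrees=True).as_matrix();H[:3,3]=o['ee_pos']
    G=np.eye(4);G[:3,:3]=Rt;G[:3,3]=Pt
    # straight total, fallback screw steps
    D=np.linalg.inv(H)@G; E=np.real(expm(np.real(logm(D))/N))
    r=R.from_matrix(E[:3,:3]).as_rotvec(degrees=True)
    print('from',np.round(o['ee_pos'],4),np.round(o['tcp_rot'],1),'to',np.round(Pt,4)); print(N,'rows: t',np.round(E[:3,3],4),'a',np.round(r,2))
    return E
def tool(psi,a,flip=1):  # tool z=-n, x outward*flip
    A=axes(psi,a); x=A[:,0]*flip; z=-A[:,2]; return np.stack([x,np.cross(z,x),z],1)
E
python3 - <<'E'
from h import *
v=pickle.load(open('v.pkl','rb')); P=v[:3];A=axes(v[3],v[4])
plan(P+A@[.11,0,.145],tool(v[3],v[4]),12)
E
```

```text
from [0.1655 0.5243 0.2307] [-179.9    0.   162.5] to [0.4644 0.099  0.2357]
12 rows: t [-0.0473  0.0005 -0.0025] a [-2.63 -0.74  6.78]
```

```bash
python3 -m handwheel '[{"tx":-0.0473,"tz":-0.0025,"ax":-2.63,"ay":-0.74,"az":6.78},{"tx":-0.0473,"tz":-0.0025,"ax":-2.63,"ay":-0.74,"az":6.78},{"tx":-0.0473,"tz":-0.0025,"ax":-2.63,"ay":-0.74,"az":6.78},{"tx":-0.0473,"tz":-0.0025,"ax":-2.63,"ay":-0.74,"az":6.78},{"tx":-0.0473,"tz":-0.0025,"ax":-2.63,"ay":-0.74,"az":6.78},{"tx":-0.0473,"tz":-0.0025,"ax":-2.63,"ay":-0.74,"az":6.78},{"tx":-0.0473,"tz":-0.0025,"ax":-2.63,"ay":-0.74,"az":6.78},{"tx":-0.0473,"tz":-0.0025,"ax":-2.63,"ay":-0.74,"az":6.78},{"tx":-0.0473,"tz":-0.0025,"ax":-2.63,"ay":-0.74,"az":6.78},{"tx":-0.0473,"tz":-0.0025,"ax":-2.63,"ay":-0.74,"az":6.78}]'
python3 - <<'E'
from h import *
v=pickle.load(open('v.pkl','rb')); P=v[:3];A=axes(v[3],v[4])
plan(P+A@[.11,0,.145],tool(v[3],v[4]),6)
E
```

```text
from [0.1655 0.5243 0.2307] [-179.9    0.   162.5] to [0.4644 0.099  0.2357]
6 rows: t [-0.0942 -0.0048 -0.0054] a [-5.27 -1.47 13.57]$[0]: bad value
```

```bash
python3 -m handwheel '[{"tx":-0.0473,"ty":0,"tz":-0.0025,"ax":-2.63,"ay":-0.74,"az":6.78,"jaw":1},{"tx":-0.0473,"ty":0,"tz":-0.0025,"ax":-2.63,"ay":-0.74,"az":6.78,"jaw":1},{"tx":-0.0473,"ty":0,"tz":-0.0025,"ax":-2.63,"ay":-0.74,"az":6.78,"jaw":1},{"tx":-0.0473,"ty":0,"tz":-0.0025,"ax":-2.63,"ay":-0.74,"az":6.78,"jaw":1},{"tx":-0.0473,"ty":0,"tz":-0.0025,"ax":-2.63,"ay":-0.74,"az":6.78,"jaw":1},{"tx":-0.0473,"ty":0,"tz":-0.0025,"ax":-2.63,"ay":-0.74,"az":6.78,"jaw":1},{"tx":-0.0473,"ty":0,"tz":-0.0025,"ax":-2.63,"ay":-0.74,"az":6.78,"jaw":1},{"tx":-0.0473,"ty":0,"tz":-0.0025,"ax":-2.63,"ay":-0.74,"az":6.78,"jaw":1},{"tx":-0.0473,"ty":0,"tz":-0.0025,"ax":-2.63,"ay":-0.74,"az":6.78,"jaw":1},{"tx":-0.0473,"ty":0,"tz":-0.0025,"ax":-2.63,"ay":-0.74,"az":6.78,"jaw":1}]'
python3 - <<'E'
from h import *
v=pickle.load(open('v.pkl','rb')); P=v[:3];A=axes(v[3],v[4])
plan(P+A@[.11,0,.145],tool(v[3],v[4]),6)
E
```

```text
time: 1.4
ee_pos: [0.4599, 0.1886, 0.2456]
tcp_rot: [155.4, -8.1, 95.0]
wrist_force: [0.8, -0.8, 0.8]
opening: 0.0853
grasp_force: 0.0
from [0.4599 0.1886 0.2456] [155.4  -8.1  95. ] to [0.4644 0.099  0.2357]
6 rows: t [-0.015   0.0012 -0.0005] a [-0.86 -0.24  2.23]
```

```bash
python3 -m handwheel '[{"tx":-0.015,"ty":0.001,"tz":-0.0005,"ax":-0.86,"ay":-0.24,"az":2.23,"jaw":1},{"tx":-0.015,"ty":0.001,"tz":-0.0005,"ax":-0.86,"ay":-0.24,"az":2.23,"jaw":1},{"tx":-0.015,"ty":0.001,"tz":-0.0005,"ax":-0.86,"ay":-0.24,"az":2.23,"jaw":1},{"tx":-0.015,"ty":0.001,"tz":-0.0005,"ax":-0.86,"ay":-0.24,"az":2.23,"jaw":1},{"tx":-0.015,"ty":0.001,"tz":-0.0005,"ax":-0.86,"ay":-0.24,"az":2.23,"jaw":1},{"tx":-0.015,"ty":0.001,"tz":-0.0005,"ax":-0.86,"ay":-0.24,"az":2.23,"jaw":1},{"tx":0,"ty":0,"tz":0,"ax":0,"ay":0,"az":0,"jaw":1},{"tx":0,"ty":0,"tz":0,"ax":0,"ay":0,"az":0,"jaw":1},{"tx":0,"ty":0,"tz":0,"ax":0,"ay":0,"az":0,"jaw":1},{"tx":0,"ty":0,"tz":0,"ax":0,"ay":0,"az":0,"jaw":1}]'
python3 - <<'E'
from h import *
d=snap('wrist','w1.png'); pickle.dump(d,open('w1.pkl','wb'))
i=cv2.imread('pics/w1.png'); cv2.imwrite('pics/w1b.png',cv2.resize(i,(800,600),interpolation=cv2.INTER_CUBIC))
print(d[0]['ee_pos'],d[0]['tcp_rot'])
E
```

```text
time: 2.65
ee_pos: [0.4636, 0.101, 0.2356]
tcp_rot: [152.6, -12.6, 82.4]
wrist_force: [-0.3, -0.7, 0.4]
opening: 0.0854
grasp_force: 0.0
[0.46358898 0.10100147 0.23557645] [152.62760744 -12.61287574  82.37854991]
```

View pics/w1b.png

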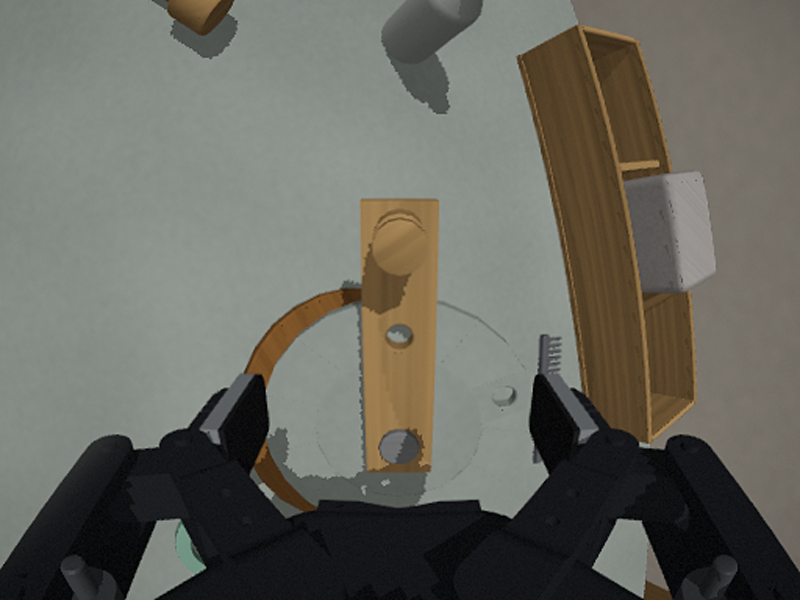

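The wrist view (800x600) shows the cap at (399,446), arm hole at (399,335), figure top at (399,245) and disc hole at (503,396). The arm's corners are at (361,199), (439,200), (366,471) and (432,471). I'll refit with these.

```bash
cat >> h.py <<'E'
def wproj(c,o,p):
    Rt=R.from_euler('xyz',o['tcp_rot'],degrees=True).as_matrix(); t=Rt.T@(p-o['ee_pos'])
    M=np.linalg.inv(c['mount']); q=M[:3,:3]@t+M[:3,3]; r=np.hypot(q[0],q[1]); th=np.arctan2(r,q[2]); f=c['K'][0,0]
    return np.array([c['K'][0,2]+f*th*q[0]/r,c['K'][1,2]+f*th*q[1]/r])
E
python3 - <<'E'
from h import *
d=pickle.load(open('d0.pkl','rb')); T=d['top'][1];S=d['side'][1]; o,c=pickle.load(open('w1.pkl','rb'))
def pts(v):
    P=v[:3]; A=axes(v[3],v[4]);B=axes(v[3],v[5]);L=v[6]
    return [P+A@[0,0,.021],P+A@[.08,0,.015],P+B@[.08,0,0],P+A@[.145,0,.065]]+[P+A@[x,y,.015] for x,y in [(L,.023),(L,-.023),(L-.19,.023),(L-.19,-.023)]]
m=[((252,213.75),(244.5,197.75)),((227.75,209.75),(233,181.25)),((247.25,189),(262,180)),((208,211),(219.2,159.5))]
w=[(399,446),(399,335),(503,396),(399,245),(361,199),(439,200),(366,471),(432,471)]
def res(v):
    r=[]
    p=pts(v)
    for i in range(4): r+=list(.4*(proj(T,p[i])-m[i][0]))+list(.4*(proj(S,p[i])-m[i][1]))
    for i in range(8): r+=list(wproj(c,o,p[i])-np.array(w[i])/1.5625)
    return np.array(r+[(v[2]-.085)/.002])
s=least_squares(res,[.52,.01,.085,.26,1.1,-.08,.17]); v=s.x
print(np.round(v,4),s.cost,np.round(res(v),1)); J=np.linalg.inv(s.jac.T@s.jac);print('sd',np.sqrt(np.diag(J)), 'da',v[4]-v[5])
pickle.dump(v,open('v.pkl','wb')); P=v[:3];A=axes(v[3],v[4])
for p in pts(v)[:4]: print(np.round(p,4))
plan(P+A@[.145,0,.015+.014],tool(v[3],v[4]),10)
E
```

```text
[ 0.5204  0.0122  0.0843  0.2671  1.1138 -0.0966  0.1643] 1.8885559272936439 [ 0.1 -0.2 -0.2 -0.   0.1 -0.3 -0.1  0.1  0.1 -0.3 -0.2  0.6  0.1  0.1
 -0.4  0.3 -0.2  0.6  0.1 -0.   0.7 -0.3  0.4 -0.2 -0.3  0.2 -0.1 -0.3
  0.5 -0.1 -1.   0.1 -0.4]
sd [0.0007508  0.00116957 0.00118606 0.03461628 0.03006776 0.04508628
 0.00104604] da 1.2104562792828646
[0.5102 0.0094 0.1025]
[0.5237 0.0875 0.1149]
[0.5889 0.0229 0.1241]
[0.5081 0.1437 0.1726]
from [0.4636 0.101  0.2355] [152.6 -12.6  82.4] to [0.5255 0.1485 0.1414]
10 rows: t [0.0033 0.0001 0.0118] a [-0.    0.01  0.02]
```

```bash
python3 -m handwheel '[{"tx":0.0033,"ty":0,"tz":0.0127,"ax":0,"ay":0,"az":0,"jaw":1},{"tx":0.0033,"ty":0,"tz":0.0127,"ax":0,"ay":0,"az":0,"jaw":1},{"tx":0.0033,"ty":0,"tz":0.0127,"ax":0,"ay":0,"az":0,"jaw":1},{"tx":0.0033,"ty":0,"tz":0.0127,"ax":0,"ay":0,"az":0,"jaw":1},{"tx":0.0033,"ty":0,"tz":0.0127,"ax":0,"ay":0,"az":0,"jaw":1},{"tx":0.0033,"ty":0,"tz":0.0127,"ax":0,"ay":0,"az":0,"jaw":1},{"tx":0.0033,"ty":0,"tz":0.0127,"ax":0,"ay":0,"az":0,"jaw":1},{"tx":0.0033,"ty":0,"tz":0.0127,"ax":0,"ay":0,"az":0,"jaw":1},{"tx":0.0033,"ty":0,"tz":0.0127,"ax":0,"ay":0,"az":0,"jaw":1},{"tx":0.0033,"ty":0,"tz":0.0127,"ax":0,"ay":0,"az":0,"jaw":1}]'
python3 -m handwheel '[{"tx":0,"ty":0,"tz":0,"ax":0,"ay":0,"az":0,"jaw":-1},{"tx":0,"ty":0,"tz":0,"ax":0,"ay":0,"az":0,"jaw":-1},{"tx":0,"ty":0,"tz":0,"ax":0,"ay":0,"az":0,"jaw":-1},{"tx":0,"ty":0,"tz":0,"ax":0,"ay":0,"az":0,"jaw":-1},{"tx":0,"ty":0,"tz":0,"ax":0,"ay":0,"az":0,"jaw":-1},{"tx":0,"ty":0,"tz":0,"ax":0,"ay":0,"az":0,"jaw":-1},{"tx":0,"ty":0,"tz":0,"ax":0,"ay":0,"az":0,"jaw":-1},{"tx":0,"ty":0,"tz":0,"ax":0,"ay":0,"az":0,"jaw":-1},{"tx":0,"ty":0,"tz":0,"ax":0,"ay":0,"az":0,"jaw":-1},{"tx":0,"ty":0,"tz":0,"ax":0,"ay":0,"az":0,"jaw":-1}]' 25
python3 - <<'E'
from h import *
o=telemetry.get_obs()
v=pickle.load(open('v.pkl','rb')); P=v[:3]; A=axes(v[3],v[4])
print(o['q'], 'in arm frame',A.T@(o['ee_pos']-P))
H=R.from_euler('xyz',o['tcp_rot'],degrees=True).as_matrix()
Q=R.from_rotvec(A[:,2]*(v[5]-v[4])).as_matrix()
plan(P+Q@(o['ee_pos']-P),Q@H,17)
E
```

```text
time: 3.95
ee_pos: [0.5294, 0.1495, 0.132]
tcp_rot: [152.6, -12.6, 82.3]
wrist_force: [-0.9, -0.1, -0.5]
opening: 0.0856
grasp_force: 0.0
time: 5.2
ee_pos: [0.5292, 0.1492, 0.1335]
tcp_rot: [152.6, -12.6, 82.3]
wrist_force: [-6.5, -2.1, 5.3]
opening: 0.0288
grasp_force: 25.0
[ 15.94005219 -25.95338548 -33.51277623  52.44681154  -0.3732434
 116.58800184] in arm frame [0.14444366 0.0005146  0.02026121]
from [0.5292 0.1492 0.1335] [152.6 -12.6  82.3] to [0.6343 0.0294 0.1737]
17 rows: t [-0.0004  0.0103  0.    ] a [ 0.   -0.    4.08]
```

```bash
python3 -m handwheel '[{"tx":-0.0004,"ty":0.0103,"tz":0,"ax":0,"ay":0,"az":4.08,"jaw":-1},{"tx":-0.0004,"ty":0.0103,"tz":0,"ax":0,"ay":0,"az":4.08,"jaw":-1},{"tx":-0.0004,"ty":0.0103,"tz":0,"ax":0,"ay":0,"az":4.08,"jaw":-1},{"tx":-0.0004,"ty":0.0103,"tz":0,"ax":0,"ay":0,"az":4.08,"jaw":-1},{"tx":-0.0004,"ty":0.0103,"tz":0,"ax":0,"ay":0,"az":4.08,"jaw":-1},{"tx":-0.0004,"ty":0.0103,"tz":0,"ax":0,"ay":0,"az":4.08,"jaw":-1},{"tx":-0.0004,"ty":0.0103,"tz":0,"ax":0,"ay":0,"az":4.08,"jaw":-1},{"tx":-0.0004,"ty":0.0103,"tz":0,"ax":0,"ay":0,"az":4.08,"jaw":-1},{"tx":-0.0004,"ty":0.0103,"tz":0,"ax":0,"ay":0,"az":4.08,"jaw":-1},{"tx":-0.0004,"ty":0.0103,"tz":0,"ax":0,"ay":0,"az":4.08,"jaw":-1}]'
python3 - <<'E'
from h import *
o=telemetry.get_obs()
v=pickle.load(open('v.pkl','rb')); P=v[:3]; A=axes(v[3],v[4])
t=A.T@(o['ee_pos']-P); print('in arm0 frame',t,np.hypot(*t[:2]),np.arctan2(t[1],t[0]))
# desired final: gripped pose turned by da
g=np.array([.1444,.0005,.0203]); Q=R.from_rotvec(A[:,2]*(v[5]-v[4])).as_matrix()
H0=R.from_euler('xyz',[152.6,-12.6,82.3],degrees=True).as_matrix()
plan(P+Q@A@g,Q@H0,7)
E
```

```text
time: 6.45
ee_pos: [0.6065, 0.0947, 0.1671]
tcp_rot: [167.3, -27.4, 41.5]
wrist_force: [1.8, 3.9, -0.7]
opening: 0.0289
grasp_force: 24.9
in arm0 frame [ 0.10943353 -0.09361856  0.01930245] 0.14401434544835748 -0.7076688121842541
from [0.6065 0.0947 0.1671] [167.3 -27.4  41.5] to [0.6342 0.0294 0.1738]
7 rows: t [-0.0003  0.0103 -0.0001] a [-0.   -0.01  4.07]
```

Tracking is good, so I'll finish the turn, open, and back off along the tool in the next call.

```bash
python3 -m handwheel '[{"tx":-0.0004,"ty":0.0103,"tz":0,"ax":0,"ay":0,"az":4.08,"jaw":-1},{"tx":-0.0004,"ty":0.0103,"tz":0,"ax":0,"ay":0,"az":4.08,"jaw":-1},{"tx":-0.0004,"ty":0.0103,"tz":0,"ax":0,"ay":0,"az":4.08,"jaw":-1},{"tx":-0.0004,"ty":0.0103,"tz":0,"ax":0,"ay":0,"az":4.08,"jaw":-1},{"tx":-0.0004,"ty":0.0103,"tz":0,"ax":0,"ay":0,"az":4.08,"jaw":-1},{"tx":-0.0004,"ty":0.0103,"tz":0,"ax":0,"ay":0,"az":4.08,"jaw":-1},{"tx":-0.0004,"ty":0.0103,"tz":0,"ax":0,"ay":0,"az":4.08,"jaw":-1},{"tx":0,"ty":0,"tz":0,"ax":0,"ay":0,"az":0,"jaw":-1},{"tx":0,"ty":0,"tz":0,"ax":0,"ay":0,"az":0,"jaw":-1},{"tx":0,"ty":0,"tz":0,"ax":0,"ay":0,"az":0,"jaw":-1}]'
python3 - <<'E'
from h import *
o=telemetry.get_obs()
v=pickle.load(open('v.pkl','rb')); P=v[:3]; A=axes(v[3],v[4])
t=A.T@(o['ee_pos']-P); print('in arm0 frame',t,np.hypot(*t[:2]),np.arctan2(t[1],t[0])-.0035, 'want',v[5]-v[4])
E
```

```text
time: 7.7
ee_pos: [0.6346, 0.029, 0.1718]
tcp_rot: [-176.9, -29.8, 9.1]
wrist_force: [13.4, 2.4, -8.1]
opening: 0.0294
grasp_force: 25.8
in arm0 frame [ 0.05062267 -0.13454144  0.01844698] 0.14374997191661223 -1.2144207769516397 want -1.2104562792828646
```

```bash
python3 -m handwheel '[{"tx":0,"ty":0,"tz":0,"ax":0,"ay":0,"az":0,"jaw":1},{"tx":0,"ty":0,"tz":0,"ax":0,"ay":0,"az":0,"jaw":1},{"tx":0,"ty":0,"tz":0,"ax":0,"ay":0,"az":0,"jaw":1},{"tx":0,"ty":0,"tz":0,"ax":0,"ay":0,"az":0,"jaw":1},{"tx":0,"ty":0,"tz":-0.02,"ax":0,"ay":0,"az":0,"jaw":1},{"tx":-0.01,"ty":0,"tz":-0.03,"ax":0,"ay":0,"az":0,"jaw":1},{"tx":-0.01,"ty":0,"tz":-0.03,"ax":0,"ay":0,"az":0,"jaw":1},{"tx":-0.01,"ty":0,"tz":-0.03,"ax":0,"ay":0,"az":0,"jaw":1},{"tx":-0.01,"ty":0,"tz":0,"ax":0,"ay":0,"az":0,"jaw":1},{"tx":0,"ty":0,"tz":0,"ax":0,"ay":0,"az":0,"jaw":1}]'
python3 - <<'E'
from h import *
d=snap('wrist','w2.png'); pickle.dump(d,open('w2.pkl','wb'))
i=cv2.imread('pics/w2.png')[110:310,155:355]; cv2.imwrite('pics/w2b.png',cv2.resize(i,(600,600),interpolation=cv2.INTER_CUBIC))
E
```

```text
time: 8.95
ee_pos: [0.5463, 0.0087, 0.2471]
tcp_rot: [-176.9, -29.8, 9.1]
wrist_force: [-0.2, 0.2, -0.0]
opening: 0.0853
grasp_force: 0.0
```

View pics/w2b.png

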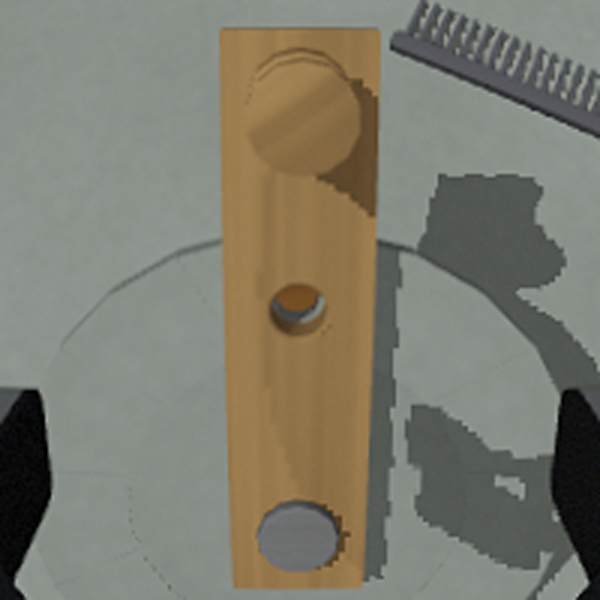

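The arm hole is well aligned. The disc hole shows inside it, offset by only about 1 mm to the left, which is within the taper's reach. I'll refit the stand with this view (crop: cap (298,537), hole (298,309), corners (220,28), (380,28), (233,588), (363,588)) and plan the move to hover over the pin.

Run:
```python
from h import *
o1,c1=pickle.load(open('w1.pkl','rb')); o2,c2=pickle.load(open('w2.pkl','rb'))
def pts(P,psi,a,L):
    A=axes(psi,a)
    return [P+A@[0,0,.021],P+A@[.08,0,.015],P+A@[.145,0,.065]]+[P+A@[x,y,.015] for x,y in [(L,.023),(L,-.023),(L-.19,.023),(L-.19,-.023)]]
w1=[(399,446),(399,335),(399,245),(361,199),(439,200),(366,471),(432,471)]
w2=[(298,537),(298,309),(303,120),(220,28),(380,28),(233,588),(363,588)]
def res(v):
    r=[]; P=v[:3]
    for p,u in zip(pts(P,v[3],v[4],v[6]),w1): r+=list(wproj(c1,o1,p)-((np.array(u)+.5)/1.5625-.5))
    for p,u in zip(pts(P,v[3],v[7],v[6]),w2): r+=list(wproj(c2,o2,p)-((np.array(u)+.5)/3-.5+[155,110]))
    r+=list(wproj(c1,o1,P+axes(v[3],v[5])@[.08,0,0])-((np.array([503,396])+.5)/1.5625-.5))
    return np.array(r+[(v[2]-.085)/.001])
s=least_squares(res,[.52,.01,.085,.26,1.1,-.08,.165,-.1]); v=s.x
print(np.round(v,4),s.cost,np.round(res(v),1)); J=np.linalg.inv(s.jac.T@s.jac);print('sd',np.round(np.sqrt(np.diag(J)),4))
pickle.dump(v,open('v2.pkl','wb')); A=axes(v[3],v[7]); print('hole mouth',v[:3]+A@[.08,0,.015],'n',A[:,2])
plan([.494,-.371,.2],R.from_euler('xyz',[180,0,9],degrees=True).as_matrix(),10)
```

```text
[ 0.5204  0.0119  0.0843  0.2692  1.1137 -0.0915  0.1647 -0.1053] 3.919188164673433 [ 0.1  1.   0.2  0.4  0.4  0.4 -0.3  0.3 -0.1 -0.3  0.8  0.1 -0.7  0.1
 -0.5  0.6  0.1  0.2 -0.8 -0.2  0.1  0.1  0.5  0.5 -0.5 -0.8 -0.7 -0.5
  0.9 -0.3 -0.7]
sd [0.0004 0.0005 0.0007 0.0193 0.0168 0.0273 0.0005 0.0172]
hole mouth [0.58179673 0.020138   0.13710616] n [-0.48198782 -0.13299528  0.8660254 ]
from [0.5466 0.0089 0.2469] [-176.9  -29.7    9.1] to [ 0.494 -0.371  0.2  ]
10 rows: t [-0.0123  0.0367  0.0003] a [-0.3  -2.97  0.09]
```

```bash
python3 -m handwheel '[{"tx":-0.0123,"ty":0.0367,"tz":0.0003,"ax":-0.3,"ay":-2.97,"az":0.09,"jaw":1},{"tx":-0.0123,"ty":0.0367,"tz":0.0003,"ax":-0.3,"ay":-2.97,"az":0.09,"jaw":1},{"tx":-0.0123,"ty":0.0367,"tz":0.0003,"ax":-0.3,"ay":-2.97,"az":0.09,"jaw":1},{"tx":-0.0123,"ty":0.0367,"tz":0.0003,"ax":-0.3,"ay":-2.97,"az":0.09,"jaw":1},{"tx":-0.0123,"ty":0.0367,"tz":0.0003,"ax":-0.3,"ay":-2.97,"az":0.09,"jaw":1},{"tx":-0.0123,"ty":0.0367,"tz":0.0003,"ax":-0.3,"ay":-2.97,"az":0.09,"jaw":1},{"tx":-0.0123,"ty":0.0367,"tz":0.0003,"ax":-0.3,"ay":-2.97,"az":0.09,"jaw":1},{"tx":-0.0123,"ty":0.0367,"tz":0.0003,"ax":-0.3,"ay":-2.97,"az":0.09,"jaw":1},{"tx":-0.0123,"ty":0.0367,"tz":0.0003,"ax":-0.3,"ay":-2.97,"az":0.09,"jaw":1},{"tx":-0.0123,"ty":0.0367,"tz":0.0003,"ax":-0.3,"ay":-2.97,"az":0.09,"jaw":1}]'
python3 -m handwheel '[{"tx":0,"ty":0,"tz":0,"ax":0,"ay":0,"az":0,"jaw":1},{"tx":0,"ty":0,"tz":0,"ax":0,"ay":0,"az":0,"jaw":1},{"tx":0,"ty":0,"tz":0,"ax":0,"ay":0,"az":0,"jaw":1},{"tx":0,"ty":0,"tz":0,"ax":0,"ay":0,"az":0,"jaw":1},{"tx":0,"ty":0,"tz":0,"ax":0,"ay":0,"az":0,"jaw":1},{"tx":0,"ty":0,"tz":0,"ax":0,"ay":0,"az":0,"jaw":1},{"tx":0,"ty":0,"tz":0,"ax":0,"ay":0,"az":0,"jaw":1},{"tx":0,"ty":0,"tz":0,"ax":0,"ay":0,"az":0,"jaw":1},{"tx":0,"ty":0,"tz":0,"ax":0,"ay":0,"az":0,"jaw":1},{"tx":0,"ty":0,"tz":0,"ax":0,"ay":0,"az":0,"jaw":1}]'
python3 - <<'E'
from h import *
d=snap('wrist','w3.png'); pickle.dump(d,open('w3.pkl','wb'))
i=cv2.imread('pics/w3.png'); cv2.imwrite('pics/w3b.png',cv2.resize(i,(800,600),interpolation=cv2.INTER_CUBIC))
E
```

```text
time: 10.25
ee_pos: [0.4946, -0.3723, 0.1992]
tcp_rot: [-179.9, 0.1, 9.0]
wrist_force: [0.7, -1.1, -0.3]
opening: 0.0851
grasp_force: 0.0
time: 11.5
ee_pos: [0.4945, -0.3711, 0.2012]
tcp_rot: [-180.0, -0.1, 9.0]
wrist_force: [1.2, 0.1, 0.2]
opening: 0.0851
grasp_force: 0.0
```

View pics/w3b.png

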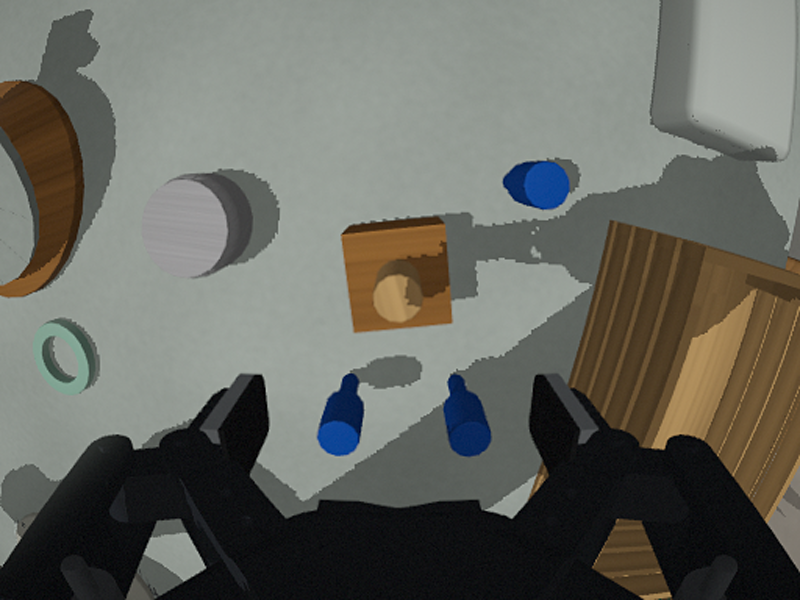

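The pin's head top is at (397,298). Blue pins are at (340,435), (467,435) and (545,185), all clear of the finger paths.

Run:
```python
from h import *
o,c=pickle.load(open('w3.pkl','rb'))
u=(np.array([397,298])+.5)/1.5625-.5
s=least_squares(lambda p:wproj(c,o,np.r_[p,.1])-u,[.494,-.371]); print(s.x)
plan(np.r_[s.x,.064],R.from_euler('xyz',[180,0,9],degrees=True).as_matrix(),8)
```

```text
[ 0.49684596 -0.37097643]
from [ 0.4945 -0.3711  0.2012] [-1.8e+02 -1.0e-01  9.0e+00] to [ 0.4968 -0.371   0.064 ]
8 rows: t [0.0003 0.     0.0171] a [-0.   -0.01 -0.  ]
```

```bash
python3 -m handwheel '[{"tx":0.0003,"ty":0,"tz":0.0171,"ax":0,"ay":0,"az":0,"jaw":1},{"tx":0.0003,"ty":0,"tz":0.0171,"ax":0,"ay":0,"az":0,"jaw":1},{"tx":0.0003,"ty":0,"tz":0.0171,"ax":0,"ay":0,"az":0,"jaw":1},{"tx":0.0003,"ty":0,"tz":0.0171,"ax":0,"ay":0,"az":0,"jaw":1},{"tx":0.0003,"ty":0,"tz":0.0171,"ax":0,"ay":0,"az":0,"jaw":1},{"tx":0.0003,"ty":0,"tz":0.0171,"ax":0,"ay":0,"az":0,"jaw":1},{"tx":0.0003,"ty":0,"tz":0.0171,"ax":0,"ay":0,"az":0,"jaw":1},{"tx":0.0003,"ty":0,"tz":0.0171,"ax":0,"ay":0,"az":0,"jaw":1},{"tx":0,"ty":0,"tz":0,"ax":0,"ay":0,"az":0,"jaw":1},{"tx":0,"ty":0,"tz":0,"ax":0,"ay":0,"az":0,"jaw":1}]'
python3 -m handwheel '[{"tx":0,"ty":0,"tz":0,"ax":0,"ay":0,"az":0,"jaw":-1},{"tx":0,"ty":0,"tz":0,"ax":0,"ay":0,"az":0,"jaw":-1},{"tx":0,"ty":0,"tz":0,"ax":0,"ay":0,"az":0,"jaw":-1},{"tx":0,"ty":0,"tz":0,"ax":0,"ay":0,"az":0,"jaw":-1},{"tx":0,"ty":0,"tz":0,"ax":0,"ay":0,"az":0,"jaw":-1},{"tx":0,"ty":0,"tz":0,"ax":0,"ay":0,"az":0,"jaw":-1},{"tx":0,"ty":0,"tz":0,"ax":0,"ay":0,"az":0,"jaw":-1},{"tx":0,"ty":0,"tz":0,"ax":0,"ay":0,"az":0,"jaw":-1},{"tx":0,"ty":0,"tz":0,"ax":0,"ay":0,"az":0,"jaw":-1},{"tx":0,"ty":0,"tz":0,"ax":0,"ay":0,"az":0,"jaw":-1}]' 40
python3 - <<'E'
from h import *
o=telemetry.get_obs();print(o['ee_pos'],o['tcp_rot'],o['wrist_force'],o['q'])
E
```

```text
time: 12.8
ee_pos: [0.4973, -0.3708, 0.0649]
tcp_rot: [180.0, -0.1, 9.0]
wrist_force: [0.1, 0.1, -0.4]
opening: 0.0854
grasp_force: 0.0
time: 14.05
ee_pos: [0.4972, -0.3708, 0.0648]
tcp_rot: [180.0, -0.1, 9.0]
wrist_force: [-0.3, 0.1, 5.3]
opening: 0.0268
grasp_force: 39.4
[ 0.49722345 -0.37076163  0.0647851 ] [ 1.79984555e+02 -1.16041383e-01  8.97932710e+00] [-0.28547069  0.05443136  5.30217088] [-3.67437906e+01  1.44193274e+01  2.39387656e+00  7.78824794e+01
  7.23001657e-02  1.34276956e+02]
```

```bash
python3 -m handwheel '[{"tx":0,"ty":0,"tz":-0.012,"ax":0,"ay":0,"az":0,"jaw":-1},{"tx":0,"ty":0,"tz":-0.018,"ax":0,"ay":0,"az":0,"jaw":-1},{"tx":0,"ty":0,"tz":-0.018,"ax":0,"ay":0,"az":0,"jaw":-1},{"tx":0,"ty":0,"tz":-0.018,"ax":0,"ay":0,"az":0,"jaw":-1},{"tx":0,"ty":0,"tz":-0.018,"ax":0,"ay":0,"az":0,"jaw":-1},{"tx":0,"ty":0,"tz":-0.018,"ax":0,"ay":0,"az":0,"jaw":-1},{"tx":0,"ty":0,"tz":-0.018,"ax":0,"ay":0,"az":0,"jaw":-1},{"tx":0,"ty":0,"tz":-0.018,"ax":0,"ay":0,"az":0,"jaw":-1},{"tx":0,"ty":0,"tz":-0.018,"ax":0,"ay":0,"az":0,"jaw":-1},{"tx":0,"ty":0,"tz":0,"ax":0,"ay":0,"az":0,"jaw":-1}]'
python3 - <<'E'
from h import *
v=pickle.load(open('v2.pkl','rb')); A=axes(v[3],v[7]); M=v[:3]+A@[.08,0,.015]
plan(M+A[:,2]*(.0588+.025),tool(v[3],v[7]),14)
E
```

```text
time: 15.3
ee_pos: [0.4973, -0.371, 0.2223]
tcp_rot: [179.9, -0.2, 9.0]
wrist_force: [-0.5, 0.9, -2.1]
opening: 0.0273
grasp_force: 39.4
from [ 0.4973 -0.371   0.2223] [179.9  -0.2   9. ] to [0.5414 0.009  0.2097]
14 rows: t [ 0.007  -0.0263  0.0034] a [ 0.24  2.12 -0.03]
```

```bash
python3 -m handwheel '[{"tx":0.007,"ty":-0.0263,"tz":0.0034,"ax":0.24,"ay":2.12,"az":-0.03,"jaw":-1},{"tx":0.007,"ty":-0.0263,"tz":0.0034,"ax":0.24,"ay":2.12,"az":-0.03,"jaw":-1},{"tx":0.007,"ty":-0.0263,"tz":0.0034,"ax":0.24,"ay":2.12,"az":-0.03,"jaw":-1},{"tx":0.007,"ty":-0.0263,"tz":0.0034,"ax":0.24,"ay":2.12,"az":-0.03,"jaw":-1},{"tx":0.007,"ty":-0.0263,"tz":0.0034,"ax":0.24,"ay":2.12,"az":-0.03,"jaw":-1},{"tx":0.007,"ty":-0.0263,"tz":0.0034,"ax":0.24,"ay":2.12,"az":-0.03,"jaw":-1},{"tx":0.007,"ty":-0.0263,"tz":0.0034,"ax":0.24,"ay":2.12,"az":-0.03,"jaw":-1},{"tx":0.007,"ty":-0.0263,"tz":0.0034,"ax":0.24,"ay":2.12,"az":-0.03,"jaw":-1},{"tx":0.007,"ty":-0.0263,"tz":0.0034,"ax":0.24,"ay":2.12,"az":-0.03,"jaw":-1},{"tx":0.007,"ty":-0.0263,"tz":0.0034,"ax":0.24,"ay":2.12,"az":-0.03,"jaw":-1}]'
python3 -m handwheel '[{"tx":0.007,"ty":-0.0263,"tz":0.0034,"ax":0.24,"ay":2.12,"az":-0.03,"jaw":-1},{"tx":0.007,"ty":-0.0263,"tz":0.0034,"ax":0.24,"ay":2.12,"az":-0.03,"jaw":-1},{"tx":0.007,"ty":-0.0263,"tz":0.0034,"ax":0.24,"ay":2.12,"az":-0.03,"jaw":-1},{"tx":0.007,"ty":-0.0263,"tz":0.0034,"ax":0.24,"ay":2.12,"az":-0.03,"jaw":-1},{"tx":0,"ty":0,"tz":0,"ax":0,"ay":0,"az":0,"jaw":-1},{"tx":0,"ty":0,"tz":0,"ax":0,"ay":0,"az":0,"jaw":-1},{"tx":0,"ty":0,"tz":0,"ax":0,"ay":0,"az":0,"jaw":-1},{"tx":0,"ty":0,"tz":0,"ax":0,"ay":0,"az":0,"jaw":-1},{"tx":0,"ty":0,"tz":0,"ax":0,"ay":0,"az":0,"jaw":-1},{"tx":0,"ty":0,"tz":0,"ax":0,"ay":0,"az":0,"jaw":-1}]'
python3 - <<'E'
from h import *
v=pickle.load(open('v2.pkl','rb')); A=axes(v[3],v[7]); M=v[:3]+A@[.08,0,.015]
plan(M+A[:,2]*(.0588+.010),tool(v[3],v[7]),4)
d=snap('wrist','w4.png'); pickle.dump(d,open('w4.pkl','wb')); o,c=d
H=R.from_euler('xyz',o['tcp_rot'],degrees=True).as_matrix(); print('tip exp px',wproj(c,o,o['ee_pos']+H@[0,0,.0588]),'mouth exp px',wproj(c,o,M),'head top',wproj(c,o,o['ee_pos']-H@[0,0,.035]))
i=cv2.imread('pics/w4.png')[120:320,120:386]; cv2.imwrite('pics/w4b.png',cv2.resize(i,(798,600),interpolation=cv2.INTER_CUBIC))
E
```

```text
time: 16.55
ee_pos: [0.5275, -0.098, 0.2028]
tcp_rot: [-177.5, -21.3, 8.8]
wrist_force: [0.2, 0.1, -0.6]
opening: 0.0268
grasp_force: 39.3
time: 17.8
ee_pos: [0.5405, 0.0098, 0.2076]
tcp_rot: [-176.4, -29.8, 8.4]
wrist_force: [0.2, 0.7, -0.4]
opening: 0.0272
grasp_force: 39.5
from [0.5405 0.0098 0.2076] [-176.4  -29.8    8.4] to [0.5486 0.011  0.1967]
4 rows: t [0.0004 0.0002 0.0034] a [-0.03  0.01 -0.01]
tip exp px [253.327333   209.33370338] mouth exp px [254.71868631 197.3746422 ] head top [252.23647233 281.33291972]
```

View pics/w4b.png

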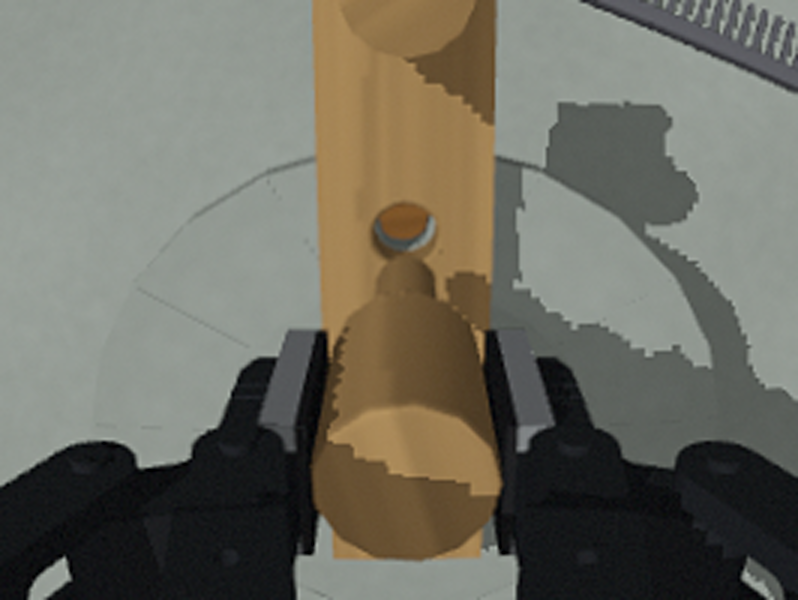

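The hole mouth is at crop (404,231), as predicted. The pin axis appears at about x=407, so roughly 0.75 mm too far in +y. The disc's hole lies about 1 mm further to -y. I'll correct ty by -1.2 mm and tx by +2 mm, then lower the pin while watching the force.

```bash
python3 -m handwheel '[{"tx":0.0005,"ty":-0.0003,"tz":0.0036,"ax":0,"ay":0,"az":0,"jaw":-1},{"tx":0.0005,"ty":-0.0003,"tz":0.0036,"ax":0,"ay":0,"az":0,"jaw":-1},{"tx":0.0005,"ty":-0.0003,"tz":0.0036,"ax":0,"ay":0,"az":0,"jaw":-1},{"tx":0.0005,"ty":-0.0003,"tz":0.0036,"ax":0,"ay":0,"az":0,"jaw":-1},{"tx":0,"ty":0,"tz":0.003,"ax":0,"ay":0,"az":0,"jaw":-1},{"tx":0,"ty":0,"tz":0.003,"ax":0,"ay":0,"az":0,"jaw":-1},{"tx":0,"ty":0,"tz":0.003,"ax":0,"ay":0,"az":0,"jaw":-1},{"tx":0,"ty":0,"tz":0.003,"ax":0,"ay":0,"az":0,"jaw":-1},{"tx":0,"ty":0,"tz":0.003,"ax":0,"ay":0,"az":0,"jaw":-1},{"tx":0,"ty":0,"tz":0.003,"ax":0,"ay":0,"az":0,"jaw":-1}]'
cat >> h.py <<'E'
def st():
    v=pickle.load(open('v2.pkl','rb')); A=axes(v[3],v[7]); M=v[:3]+A@[.08,0,.015]; o=telemetry.get_obs()
    H=R.from_euler('xyz',o['tcp_rot'],degrees=True).as_matrix(); tip=o['ee_pos']+H@[0,0,.0588]
    print('tip rel mouth (arm xyz) mm',np.round(A.T@(tip-M)*1e3,1),'F tool',np.round(H.T@o['wrist_force'],1),'T tool',np.round(H.T@o['torque'],2),'tilt',np.round(R.from_matrix(A.T@H@np.diag([1,-1,-1])).as_rotvec(degrees=True),1))
E
python3 -c "
from h import *
st()"
```

```text
time: 19.1
ee_pos: [0.5576, 0.0158, 0.1805]
tcp_rot: [-176.4, -29.8, 8.5]
wrist_force: [-0.0, 0.7, -0.0]
opening: 0.0268
grasp_force: 39.5
tip rel mouth (arm xyz) mm [ 0.2  2.4 -9. ] F tool [ 0.1 -0.7  0.1] T tool [-0.05 -0.46  0.02] tilt [ 0.1  0.1 -0. ]
```

```bash
python3 -m handwheel '[{"tx":0,"ty":0,"tz":0.0015,"ax":0,"ay":0,"az":0,"jaw":-1},{"tx":0,"ty":0,"tz":0.0015,"ax":0,"ay":0,"az":0,"jaw":-1},{"tx":0,"ty":0,"tz":0.0015,"ax":0,"ay":0,"az":0,"jaw":-1},{"tx":0,"ty":0,"tz":0.0015,"ax":0,"ay":0,"az":0,"jaw":-1},{"tx":0,"ty":0,"tz":0.0015,"ax":0,"ay":0,"az":0,"jaw":-1},{"tx":0,"ty":0,"tz":0.0015,"ax":0,"ay":0,"az":0,"jaw":-1},{"tx":0,"ty":0,"tz":0.0015,"ax":0,"ay":0,"az":0,"jaw":-1},{"tx":0,"ty":0,"tz":0.0015,"ax":0,"ay":0,"az":0,"jaw":-1},{"tx":0,"ty":0,"tz":0,"ax":0,"ay":0,"az":0,"jaw":-1},{"tx":0,"ty":0,"tz":0,"ax":0,"ay":0,"az":0,"jaw":-1}]'
python3 -c "
from h import *
st()"
```

```text
time: 20.35
ee_pos: [0.5633, 0.0174, 0.1703]
tcp_rot: [-176.4, -29.8, 8.5]
wrist_force: [0.5, -1.1, -0.5]
opening: 0.0268
grasp_force: 39.5
tip rel mouth (arm xyz) mm [  0.2   2.4 -20.8] F tool [0.1 1.2 0.5] T tool [-0.01 -0.56 -0.01] tilt [ 0.1  0.  -0. ]
```

The tip is 21 mm deep with no contact force, so it has passed the disc's face. I'll continue.

```bash
python3 -m handwheel '[{"tx":0,"ty":0,"tz":0.002,"ax":0,"ay":0,"az":0,"jaw":-1},{"tx":0,"ty":0,"tz":0.002,"ax":0,"ay":0,"az":0,"jaw":-1},{"tx":0,"ty":0,"tz":0.002,"ax":0,"ay":0,"az":0,"jaw":-1},{"tx":0,"ty":0,"tz":0.002,"ax":0,"ay":0,"az":0,"jaw":-1},{"tx":0,"ty":0,"tz":0.002,"ax":0,"ay":0,"az":0,"jaw":-1},{"tx":0,"ty":0,"tz":0.002,"ax":0,"ay":0,"az":0,"jaw":-1},{"tx":0,"ty":0,"tz":0.002,"ax":0,"ay":0,"az":0,"jaw":-1},{"tx":0,"ty":0,"tz":0.002,"ax":0,"ay":0,"az":0,"jaw":-1},{"tx":0,"ty":0,"tz":0.002,"ax":0,"ay":0,"az":0,"jaw":-1},{"tx":0,"ty":0,"tz":0.002,"ax":0,"ay":0,"az":0,"jaw":-1}]'
python3 -c "
from h import *
st()"
```

```text
time: 21.6
ee_pos: [0.573, 0.02, 0.1528]
tcp_rot: [-176.4, -29.8, 8.5]
wrist_force: [0.6, -1.8, 0.6]
opening: 0.0272
grasp_force: 39.6
tip rel mouth (arm xyz) mm [  0.2   2.4 -40.9] F tool [ 0.6  1.9 -0.5] T tool [-0.52 -0.38  0.03] tilt [ 0.1  0.  -0. ]
```

```bash
python3 -m handwheel '[{"tx":0,"ty":0,"tz":0.001,"ax":0,"ay":0,"az":0,"jaw":-1},{"tx":0,"ty":0,"tz":0.001,"ax":0,"ay":0,"az":0,"jaw":-1},{"tx":0,"ty":0,"tz":0.001,"ax":0,"ay":0,"az":0,"jaw":-1},{"tx":0,"ty":0,"tz":0.001,"ax":0,"ay":0,"az":0,"jaw":-1},{"tx":0,"ty":0,"tz":0.001,"ax":0,"ay":0,"az":0,"jaw":-1},{"tx":0,"ty":0,"tz":0.001,"ax":0,"ay":0,"az":0,"jaw":-1},{"tx":0,"ty":0,"tz":0.0005,"ax":0,"ay":0,"az":0,"jaw":-1},{"tx":0,"ty":0,"tz":0.0005,"ax":0,"ay":0,"az":0,"jaw":-1},{"tx":0,"ty":0,"tz":0,"ax":0,"ay":0,"az":0,"jaw":-1},{"tx":0,"ty":0,"tz":0,"ax":0,"ay":0,"az":0,"jaw":-1}]'
python3 -c "
from h import *
st()"
```

```text
time: 22.85
ee_pos: [0.5761, 0.0209, 0.1475]
tcp_rot: [-176.4, -29.8, 8.4]
wrist_force: [-6.2, -4.2, 6.3]
opening: 0.0272
grasp_force: 40.7
tip rel mouth (arm xyz) mm [  0.3   2.4 -47.2] F tool [-2.7  2.7 -9. ] T tool [-0.52 -1.01 -0.03] tilt [ 0.1  0.  -0. ]
```

The shoulder is seated: 9 N of contact at 47 mm depth. I'll release and back straight off.

```bash
python3 -m handwheel '[{"tx":0,"ty":0,"tz":0,"ax":0,"ay":0,"az":0,"jaw":1},{"tx":0,"ty":0,"tz":0,"ax":0,"ay":0,"az":0,"jaw":1},{"tx":0,"ty":0,"tz":0,"ax":0,"ay":0,"az":0,"jaw":1},{"tx":0,"ty":0,"tz":0,"ax":0,"ay":0,"az":0,"jaw":1},{"tx":0,"ty":0,"tz":0,"ax":0,"ay":0,"az":0,"jaw":1},{"tx":0,"ty":0,"tz":-0.02,"ax":0,"ay":0,"az":0,"jaw":1},{"tx":0,"ty":0,"tz":-0.03,"ax":0,"ay":0,"az":0,"jaw":1},{"tx":0,"ty":0,"tz":-0.03,"ax":0,"ay":0,"az":0,"jaw":1},{"tx":0,"ty":0,"tz":-0.03,"ax":0,"ay":0,"az":0,"jaw":1},{"tx":0,"ty":0,"tz":0,"ax":0,"ay":0,"az":0,"jaw":1}]'
python3 - <<'E'
from h import *
d=snap('wrist','w5.png'); snap('side','s5.png')
f=lambda i:cv2.resize(i,(400,600),interpolation=cv2.INTER_CUBIC)
a=cv2.imread('pics/w5.png')[100:340,175:335]; b=cv2.imread('pics/s5.png')[120:240,200:280]
cv2.imwrite('pics/f.png',np.hstack([f(a),f(b)]))
E
```

```text
time: 24.1
ee_pos: [0.5238, 0.0059, 0.2449]
tcp_rot: [-176.5, -30.0, 8.5]
wrist_force: [0.4, 0.3, 0.2]
opening: 0.0853
grasp_force: 0.0
```

View pics/f.png

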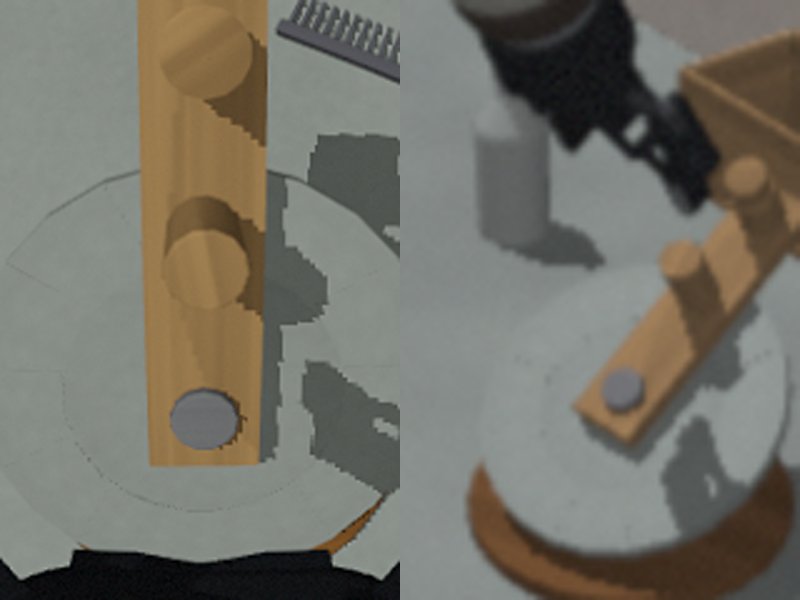

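The pin's head sits on the arm: wrist crop at (205,250), side crop at (685,280). It stands parallel to the figure with the shoulder down, and the robot is clear. Handing in.

```bash
python3 -c "
from h import *
print(workorder.job_done())"
```

```text
the job is handed in; nothing more can be done
None
```

The wooden arm's hole is over the disc's hole, the pin is pushed through both with its shoulder on the arm and let go, no other item was touched, and the job was handed in at about 24 s of the 58 s allowed (no verdict was returned).

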